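# Roll the test cylinder to the orange station line

### The arm

A 6-joint arm with a two-finger parallel gripper is mounted at the origin on the work surface. World frame = base frame: x ahead of the robot, y to its left, z up, the work surface at z = 0. Lengths are in m, angles in rad, forces in N, time in s.
With the tool pointing down it reaches from about 0.35 to 0.975 m from the base axis. Payload 4.9 kg.
Tool frame: the origin (TCP) lies on the front face of the gripper's body, between the roots of the fingers; the fingertips stand ctrl.finger_overhang ahead of it and the grasp point (between the pads) lies 54 mm ahead of it (ctrl.finger_overhang is the distance from the TCP to the fingertips, in m); z points along the fingers, y is the line along which they close (so a half turn about z gives the same grasp; the last joint's range is limited). The gripper opens to 85 mm and grips with 20 to 120 N. Pads are 22 mm wide; open, the fingers measure 114 mm over their backs; the gripper's body (76 mm by 85 mm) begins 54 mm behind the grasp point. The pads swing forward as they close: fully open they stand 13 mm farther back than shut.
Start: joints at [-1.357, 0.053, 1.613, -0, 1.476, -0.119], TCP at [0.204, -0.591, 0.304] pointing down, gripper open.
Joint ranges: [-3.01, 3.01], [-1.01, 2.22], [0.06, 2.58], [-1.02, 4.17], [0.09, 2.62], [-3.14, 3.14]. Speed limits (rad/s): [2.57, 2.57, 3.14, 3.14, 3.14, 3.14].

### API

Orientations are given as a rotation vector (axis times angle).
In Python, from station import ctrl, vision gives the robot as it stands. The module is installed in compiled form; this text tells all that it offers.
- The arm moves only by the tool drive_tool, never from a script. Its argument "rows" is a list of rows, each a list of 2 entries, a list of its own where there are three numbers: the shift along the tool's x, y, z in m, then the turn about the tool's z in rad. A call has 1 to 10 rows; each row shifts and turns the commanded pose from where the row before left it, along the tool's axes as they then stand; what a row does not reach is not made up. A row lasts 1/10 s, in which the tool goes at most 50 mm and 8.59 degrees, less where a joint would pass 70% of its speed; a pose out of reach is approached as far as the arm can. A call with a gripper value outside its range is refused whole. "jaw" is the closure, from 0 (fully open) to 1 (shut), set as the call begins (left out, the last holds). The fingers move at their own pace and stop on an object; "grip_force" is the grip in N (left out, the last holds). Time passes only in rows, so rows that do not move let the fingers close. It gives the time, the measured TCP pose, the force, the opening and the grip force at its end, in the units of the state.
- ctrl.get_obs(): the state, without advancing time (a new reading comes with each control period).
- vision.get_image(name): name is "side" or "top"; returns a dict with "image" (384x512x3 uint8, blue, green, red), "vertical_fov" (degrees; the focal length in pixels is half the picture's height over the tangent of half this angle, whatever the lens; pixels are square), "cx", "cy" (the principal point, pixels), "R" (3x3) and "t" (3): a world point X has camera coordinates R X + t. Camera axes: x right, y down, z forward; pixel columns grow to the right and rows downward; lengths in m; the calibration is good to about 2 mm. A picture is of the moment at which its call begins. There is no depth.
- ctrl.finish_job(): hands the job in; it is judged then, once.
The state is a dict: "t": time; "q": joint angles; "dq": joint speeds; "effort": joint torques, N m; "tool_pos": TCP position; "tool_rot": TCP orientation; "contact_force": force on the tool from outside, world axes, zero at the start; "wrist_torque": the same for the moment, N m; "opening": finger opening in m; "grip_force": force on a finger pad.
Only numpy, scipy, OpenCV 4.12 (cv2) and the standard library are available. Lean on these libraries where they do the work, as an engineer would, in place of code of your own. Each camera call takes 0.05 s, during which the arm holds its last target. There are 200 camera calls.

### The job

Roll the aluminium test cylinder along the granite plate, pushing it with the fingertips from on top (not shoving its side), until it lies still directly above the orange line and parallel to it, and leave it there. Do not grip or lift the cylinder or let it leave the plate, and leave everything else on the bench undisturbed.

Things in the scene. Friction and masses are not known exactly. Their poses are not given: they have to be found in the camera images.
- roller: aluminium cylinder lying on the plate, 64 mm diameter, 110 mm long, black end discs, 0.4-0.85 kg; rolls freely but stays where left (slight rolling resistance). Origin at its centre, 32 mm above the plate and below its top; x = cylinder axis, y and z turn as it rolls. A fingertip that drives the top goes twice as far as the cylinder and runs ahead of it, so roll it in several short strokes
- plate: black granite surface plate, 250 mm (its x) by 420 mm (its y) by 40 mm high, level and fixed; origin at the centre of its underside, so its upper face is 40 mm above the origin. The cylinder lies across it, near its middle, and rolls along its y
- orange_line: the goal: orange line painted on the plate's upper face, 210 mm long (its x) and 6 mm wide (its y), running across the plate, so that both ends show beyond the cylinder; flat, cannot be felt; origin at its middle, on the plate's face. It may be on either side of the cylinder, about 40 to 95 mm from it
- blue_line: blue line like the orange one, on the other side of the cylinder; not for this job. Origin at its middle, on the plate's face
- weight_small: small polished steel knob weight, 22 mm across, 32 mm tall, standing on a rear corner of the granite plate; origin at the centre of its underside. A bystander
- case_large: cream plastic weight case with a steel knob and an orange label, 90 mm across, about 130 mm tall, right of the plate; origin at the centre of its underside. A bystander
- case_medium: cream weight case with steel knob, 60 mm across, 85 mm tall, behind the plate; origin at the centre of its underside. A bystander
- case_small: cream weight case with steel knob, 40 mm across, 50 mm tall, right of the plate; origin at the centre of its underside. A bystander
- level: yellow spirit level, 180 x 30 x 50 mm, standing on edge behind the plate, to the left; origin at the centre of its underside. A bystander
- caliper: steel caliper with grey slide, 200 mm long, 12 mm thick, lying flat left of the plate; origin at the middle of its beam's underside. A bystander
Not all that is in view belongs to the job. Leave any green or purple look-alike of the roller alone.

How it is judged:
By the outcome, as a careful person would: the job done as asked, in the order asked, and still so for the second after the job is handed in, with the robot touching nothing.
It also fails if it takes over 54 s, if anything falls off the work surface, if the arm or the gripper's body presses on something with over 40 N, if the wrist force passes 120 N, or if a joint passes its speed limit or range.

## Working session

There is one attempt and no reset: what is moved stays moved. The work goes in short steps, Python scripts to look and compute and a tool call to move; the robot and the scene stay as the last step left them, time stands still between calls to the robot, and variables do not carry over. Pictures are saved under pics/ and viewed, at most 10 in all, crops included, and the job is handed in when it is done.

Besides the shell and the picture viewer there is one more tool, called after "Request:" as name(argument=value, ...), one argument or row to a line, values as JSON. drive_tool: Moves the arm, as the interface text tells. Its arguments: {"type":"object","properties":{"rows":{"type":"array","items":{"type":"array"}},"jaw":{"type":"number"},"grip_force":{"type":"number"}},"required":["rows"]}

```bash
mkdir -p pics; cat > h.py <<'E'
import numpy as np, cv2
from station import ctrl, vision
def ray(im,u,v,z):
    f=im["image"].shape[0]/2/np.tan(np.radians(im["vertical_fov"]/2))
    R=np.array(im["R"]);t=np.array(im["t"])
    d=R.T@np.array([(u-im["cx"])/f,(v-im["cy"])/f,1]);c=-R.T@t
    return c+d*(z-c[2])/d[2]
def proj(im,X):
    f=im["image"].shape[0]/2/np.tan(np.radians(im["vertical_fov"]/2))
    p=np.array(im["R"])@np.array(X)+np.array(im["t"])
    return np.array([im["cx"]+f*p[0]/p[2],im["cy"]+f*p[1]/p[2]])
E
python3 - <<'E'
from h import *
a=vision.get_image("top");b=vision.get_image("side")
cv2.imwrite("pics/top0.png",a["image"]);cv2.imwrite("pics/side0.png",b["image"])
for i in(a,b): print(-np.array(i["R"]).T@i["t"],i["vertical_fov"],i["cx"],i["cy"],np.round(i["R"],2).tolist())
print(ctrl.get_obs(),ctrl.finger_overhang)
E
```

```text
[0.33989526 0.01606788 1.08174601] 49.3667750741584 254.37404558117595 183.54465273128218 [[-0.0, -1.0, -0.0], [-0.98, 0.0, -0.21], [0.21, 0.0, -0.98]]
[0.49895651 1.12302783 0.71406427] 45.809269782341616 260.6912710183656 187.9358313423383 [[-1.0, -0.01, -0.0], [-0.0, 0.48, -0.88], [0.01, -0.88, -0.48]]
{'t': 0.1, 'q': array([-1.35696177e+00,  5.32825086e-02,  1.61418457e+00, -6.37011497e-06,
        1.47598553e+00, -1.19006598e-01]), 'dq': array([-1.53831240e-04, -2.17479583e-03, -2.76354876e-03,  6.60113787e-04,
       -4.66208371e-04, -6.08795485e-06]), 'effort': array([ 3.90517507e-04, -3.94907212e+01, -3.71364212e+01, -7.72772592e-05,
        3.91459369e-03, -9.33416970e-06]), 'tool_pos': array([ 0.20410775, -0.59026982,  0.30277434]), 'tool_rot': array([-3.09635643e+00, -5.20108892e-01,  1.48334703e-04]), 'contact_force': array([-0.84877648, -1.02150034, -0.07174434]), 'wrist_torque': array([-0.01860529,  0.04181659,  0.03787817]), 'grip_force': 0.0, 'opening': 0.08551288367222556} 0.0726
```

View pics/top0.png

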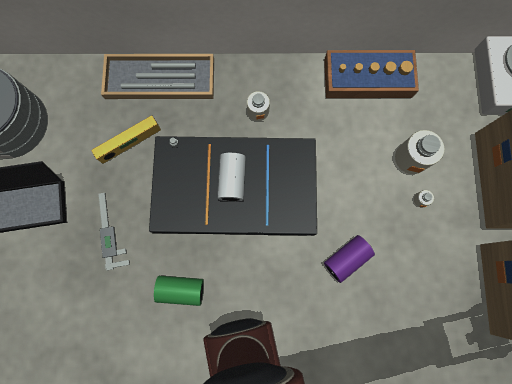

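View pics/side0.png

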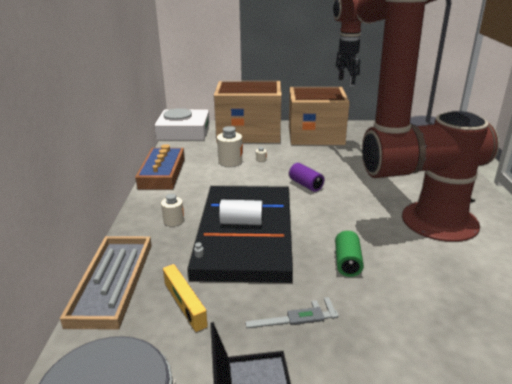

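The roller is the aluminium cylinder at top-view (232,177). The candidates are white/grey (232,177), green (179,290) and purple (349,258), and by the description I choose the grey one lying on the plate. The orange line is at about u=208 (to the left) and blue at u=267.

```bash
cat >> h.py <<'E'
def measure(im,name,skip=False):
    I=im["image"].astype(int);B,G,Rr=I[...,0],I[...,1],I[...,2]
    out={}
    o=(Rr>130)&(B<110)&(Rr-B>70)&(Rr-G>40)
    bl=(B>120)&(B-Rr>60)
    x0,x1,y0,y1=(152,318,137,235) if name=="top" else (190,296,186,275)
    roi=np.zeros(o.shape,bool);roi[y0:y1,x0:x1]=1
    for n,m in(("orange",o),("blue",bl)):
        v,u=np.nonzero(m&roi)
        if len(u)<20: continue
        P=np.array([ray(im,a,b,.04)[:2] for a,b in zip(u,v)])
        vx,vy,cx,cy=cv2.fitLine(P.astype(np.float32),cv2.DIST_HUBER,0,.001,.001).ravel()
        s=(P-[cx,cy])@[vx,vy]; mid=np.array([cx,cy])+[vx*(s.max()+s.min())/2,vy*(s.max()+s.min())/2]
        out[n]=(mid,np.degrees(np.arctan(vy/vx)),s.max()-s.min())
    m=((I.min(2)>105)&(I.max(2)-I.min(2)<40)&roi).astype(np.uint8)
    n,l,st,c=cv2.connectedComponentsWithStats(m)
    k=1+np.argmax(st[1:,4]);v,u=np.nonzero(l==k)
    out["bbox"]=st[k]
    # silhouette edges onto plane z=axis height, mid between both edges
    if name=="top":
        mids=[]
        for r in range(v.min()+4,v.max()-6):
            us=u[v==r]; mids.append(ray(im,(us.min()+us.max())/2,r,.072)[:2])
        P=np.array(mids,np.float32)
        vx,vy,cx,cy=cv2.fitLine(P,cv2.DIST_HUBER,0,.001,.001).ravel()
        out["axis"]=(np.array([cx,cy]),np.degrees(np.arctan(vy/vx)))
        # ends: front (near robot) & rear top edge
        um=np.median(u); col=v[abs(u-um)<4]
        out["ends_top"]=(ray(im,um,col.min(),.104)[:2],ray(im,um,col.max()+1,.104)[:2])
    return out
E
python3 - <<'E'
from h import *
a=vision.get_image("top");b=vision.get_image("side")
np.set_printoptions(precision=4,suppress=True)
for n,i in(("top",a),("side",b)):
    for k,x in measure(i,n).items(): print(n,k,x)
for uv in((155,138),(315,138),(317,234),(150,233)): print(ray(a,*uv,.04))
c1=cv2.resize(a["image"][130:240,145:325],None,fx=4,fy=4,interpolation=cv2.INTER_CUBIC)
cv2.imwrite("pics/c1.png",c1)
E
```

```text
top orange (array([0.5629, 0.1357]), np.float32(-1.022931), np.float64(0.20600864050487647))
top blue (array([ 0.56  , -0.0155]), np.float32(-0.61988777), np.float64(0.20575690192258045))
top bbox [ 218  152   27   47 1092]
top axis (array([0.5815, 0.0736], dtype=float32), np.float32(-2.9884553))
top ends_top (array([0.6254, 0.0734]), array([0.5119, 0.0723]))
side orange (array([0.5618, 0.1334]), np.float32(-1.0826517), np.float64(0.20805588303412043))
side blue (array([ 0.5602, -0.0181]), np.float32(-0.21275032), np.float64(0.20770807470512276))
side bbox [219 199  44  25 962]
[0.6825 0.2759 0.04  ]
[ 0.6816 -0.1416  0.04  ]
[ 0.432  -0.1386  0.04  ]
[0.4353 0.2766 0.04  ]
```

View pics/c1.png

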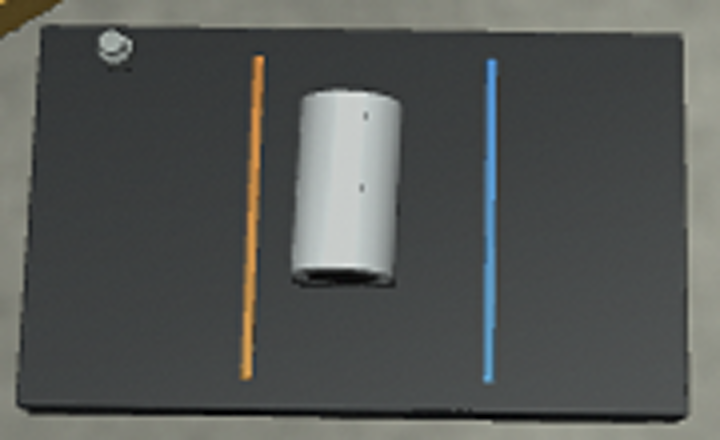

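The crop shows the aluminium roller between the lines, axis about -3°, orange line about -1°, 62 mm away in +y. Next I move above it, keeping high, then turn so the fingers sit side by side along the axis.

Request:
drive_tool(
  rows=[
    [[0.035, -0.0315, 0], 0],
    [[0.035, -0.0315, 0], 0],
    [[0.035, -0.0315, 0], 0],
    [[0.035, -0.0315, 0], 0],
    [[0.035, -0.0315, 0], 0],
    [[0.035, -0.0315, 0], 0],
    [[0.035, -0.0315, 0], 0],
    [[0.035, -0.0315, 0], 0],
  ],
  jaw=0.3,
)

```text
t: 1.0
tool_pos: [0.3869, -0.2592, 0.3039]
tool_rot: [3.098, 0.52, 0.001]
contact_force: [0.2, -1.1, -0.9]
opening: 0.06
grip_force: 0.0
```

Request:
drive_tool(
  rows=[
    [[0.035, -0.0315, 0], 0],
    [[0.035, -0.0315, 0], 0],
    [[0.035, -0.0315, 0], 0],
    [[0.035, -0.0315, 0], 0],
    [[0.035, -0.0315, 0], 0],
    [[0.035, -0.0315, 0], 0],
    [[0.035, -0.0315, 0], 0],
    [[0.035, -0.0315, 0], 0],
  ],
)

```text
t: 1.8
tool_pos: [0.5693, 0.0706, 0.3038]
tool_rot: [3.098, 0.521, 0.0]
contact_force: [1.0, -0.1, 0.3]
opening: 0.0599
grip_force: 0.0
```

Request:
drive_tool(
  rows=[
    [[0, 0, 0], -0.1484],
    [[0, 0, 0], -0.1484],
    [[0, 0, 0], -0.1484],
    [[0, 0, 0], -0.1484],
    [[0, 0, 0], -0.1484],
    [[0, 0, 0], -0.1484],
    [[0, 0, 0], -0.1484],
    [[0, 0, 0], -0.1484],
    [[0, 0, 0], 0],
    [[0, 0, 0], 0],
  ],
)

```text
t: 2.8
tool_pos: [0.5687, 0.0686, 0.3037]
tool_rot: [-2.28, -2.161, 0.0]
contact_force: [0.1, -0.1, -0.8]
opening: 0.0598
grip_force: 0.0
```

Request:
drive_tool(
  rows=[
    [[-0.004, 0, 0.03], 0],
    [[0, 0, 0.03], 0],
    [[0, 0, 0.03], 0],
    [[0, 0, 0.02], 0],
    [[0, 0, 0.008], 0],
    [[0, 0, 0], 0],
    [[0, 0, 0], 0],
  ],
)

```text
t: 3.5
tool_pos: [0.5693, 0.0646, 0.1872]
tool_rot: [2.277, 2.163, 0.002]
contact_force: [-1.0, 0.1, 1.0]
opening: 0.0598
grip_force: 0.0
```

```bash
python3 - <<'E'
from h import *
b=vision.get_image("side")
cv2.imwrite("pics/s1.png",cv2.resize(b["image"][140:260,180:320],None,fx=5,fy=5,interpolation=cv2.INTER_CUBIC))
print(ctrl.get_obs()["tool_pos"])
E
```

```text
[0.56954707 0.06460873 0.18766993]
```

View pics/s1.png

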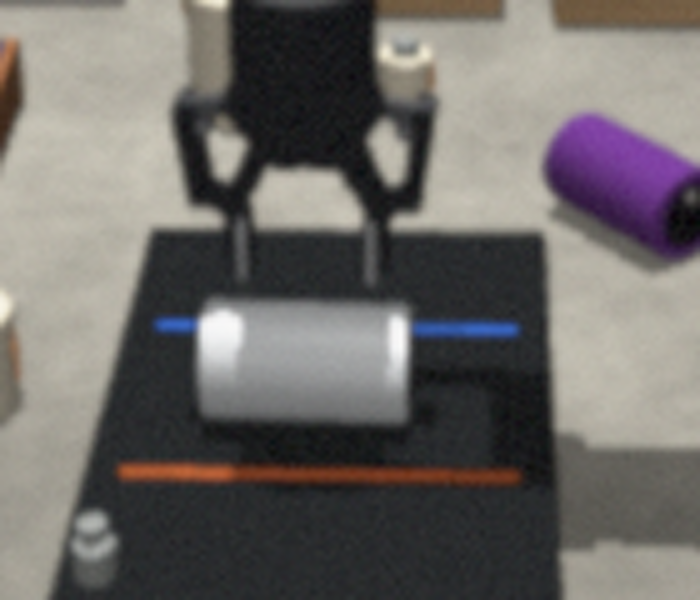

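Side view: both fingertips (crop 240,280 and 370,280) stand just above the roller, both well within its length. Now I feel down for contact.

Request:
drive_tool(
  rows=[
    [[0, 0, 0.006], 0],
    [[0, 0, 0.002], 0],
    [[0, 0, 0.001], 0],
    [[0, 0, 0.001], 0],
    [[0, 0, 0], 0],
  ],
)

```text
t: 4.05
tool_pos: [0.5685, 0.0646, 0.1758]
tool_rot: [-2.277, -2.164, 0.0]
contact_force: [-0.1, 1.2, -0.1]
opening: 0.0599
grip_force: 0.0
```

Request:
drive_tool(
  rows=[
    [[0, 0, 0.001], 0],
    [[0, 0, 0.001], 0],
    [[0, 0, 0], 0],
  ],
)

```text
t: 4.35
tool_pos: [0.5685, 0.0646, 0.1737]
tool_rot: [-2.277, -2.164, 0.0]
contact_force: [0.1, 0.9, 0.1]
opening: 0.0601
grip_force: 0.0
```

Request:
drive_tool(
  rows=[
    [[0, 0, 0.001], 0],
    [[0, 0, 0], 0],
  ],
)

```text
t: 4.55
tool_pos: [0.5685, 0.0646, 0.1727]
tool_rot: [-2.277, -2.164, 0.0]
contact_force: [-0.6, 0.2, 0.3]
opening: 0.0599
grip_force: 0.0
```

Request:
drive_tool(
  rows=[
    [[0, 0, 0.001], 0],
    [[0, 0, 0], 0],
  ],
)

```text
t: 4.75
tool_pos: [0.5685, 0.0646, 0.1717]
tool_rot: [-2.277, -2.164, 0.0]
contact_force: [0.7, 1.0, 0.0]
opening: 0.06
grip_force: 0.0
```

Request:
drive_tool(
  rows=[
    [[0, 0, 0.001], 0],
    [[0, 0, 0], 0],
  ],
)

```text
t: 4.95
tool_pos: [0.5687, 0.0646, 0.1715]
tool_rot: [2.277, 2.164, 0.0]
contact_force: [-2.1, 0.4, 3.6]
opening: 0.0598
grip_force: 1.8
```

Request:
drive_tool(
  rows=[
    [[0, 0, 0.001], 0],
    [[0, 0, 0], 0],
  ],
)

```text
t: 5.15
tool_pos: [0.5688, 0.0646, 0.1713]
tool_rot: [2.277, 2.164, -0.0]
contact_force: [-3.5, 0.3, 8.6]
opening: 0.0598
grip_force: 4.1
```

Request:
drive_tool(
  rows=[
    [[0.002, 0, 0], 0],
    [[0.004, 0, 0], 0],
    [[0.005, 0, 0], 0],
    [[0.005, 0, 0], 0],
    [[0.005, 0, 0], 0],
    [[0.004, 0, 0], 0],
    [[0.003, 0, 0], 0],
    [[0.002, 0, 0], 0],
    [[0, 0, 0], 0],
    [[0, 0, 0], 0],
  ],
)

```text
t: 6.15
tool_pos: [0.5702, 0.0949, 0.1714]
tool_rot: [-2.277, -2.164, -0.0]
contact_force: [-5.1, 0.8, 9.6]
opening: 0.06
grip_force: 4.4
```

```bash
python3 - <<'E'
from h import *
b=vision.get_image("side")
cv2.imwrite("pics/s2.png",cv2.resize(b["image"][140:260,180:320],None,fx=5,fy=5,interpolation=cv2.INTER_CUBIC))
o=ctrl.get_obs();print(o["tool_pos"],o["contact_force"]); print(measure(b,"side"))
E
```

```text
[0.57019861 0.09483349 0.17142884] [-4.67353572  0.56929919  8.47694043]
{'orange': (array([0.56928974, 0.1337889 ]), np.float32(-1.2987669), np.float64(0.1916973143004687)), 'blue': (array([ 0.55872683, -0.01853922]), np.float32(-0.32277662), np.float64(0.21062656088340193)), 'bbox': array([218, 202,  44,  25, 911], dtype=int32)}
```

View pics/s2.png

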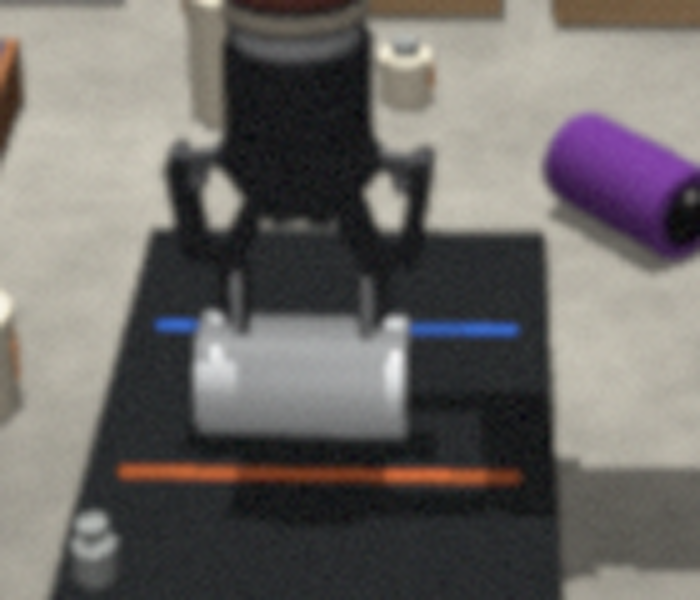

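The roller rolled about 15 mm, still under the fingers (crop 300,375). Next stroke: lift, go back 14 mm, press, and turn 2° gently while rolling to align with the line.

Request:
drive_tool(
  rows=[
    [[0, 0, -0.004], 0],
    [[0, 0, -0.004], 0],
    [[-0.007, 0, 0], 0],
    [[-0.007, 0, 0], 0],
    [[0, 0, 0.003], 0],
    [[0, 0, 0.003], 0],
    [[0, 0, 0.002], 0],
    [[0, 0, 0.001], 0],
    [[0, 0, 0], 0],
  ],
)

```text
t: 7.1
tool_pos: [0.5696, 0.0808, 0.1713]
tool_rot: [-2.276, -2.164, 0.001]
contact_force: [-7.3, -0.1, 14.1]
opening: 0.0598
grip_force: 6.7
```

Request:
drive_tool(
  rows=[
    [[0.002, 0, 0], -0.004],
    [[0.004, 0, 0], -0.004],
    [[0.005, 0, 0], -0.005],
    [[0.005, 0, 0], -0.006],
    [[0.005, 0, 0], -0.006],
    [[0.004, 0, 0], -0.005],
    [[0.003, 0, 0], -0.003],
    [[0.002, 0, 0], -0.002],
    [[0, 0, 0], 0],
    [[0, 0, 0], 0],
  ],
)

```text
t: 8.1
tool_pos: [0.5711, 0.1111, 0.1713]
tool_rot: [2.239, 2.204, 0.002]
contact_force: [-4.7, -0.4, 11.3]
opening: 0.0599
grip_force: 5.9
```

Request:
drive_tool(
  rows=[
    [[0, 0, -0.003], 0],
    [[0, 0, -0.006], 0],
    [[-0.007, 0, 0], 0],
    [[-0.007, 0, 0], 0],
    [[0, 0, 0], 0],
  ],
)

```text
t: 8.6
tool_pos: [0.57, 0.0955, 0.1774]
tool_rot: [-2.24, -2.202, 0.001]
contact_force: [-0.2, -0.5, 0.7]
opening: 0.0599
grip_force: 0.0
```

```bash
cat > lk.py <<'E'
from h import *
import sys
a=vision.get_image("top");b=vision.get_image("side")
k=sys.argv[1]
A=cv2.resize(a["image"][140:240,150:300],None,fx=5,fy=5,interpolation=cv2.INTER_CUBIC)
B=cv2.resize(b["image"][190:255,190:300],None,fx=4,fy=4,interpolation=cv2.INTER_CUBIC)
cv2.imwrite(f"pics/t{k}.png",np.vstack([A[:330],np.pad(B,((0,0),(0,750-B.shape[1]),(0,0)))]))
o=ctrl.get_obs();print(o["tool_pos"],o["tool_rot"],o["contact_force"])
np.set_printoptions(precision=4,suppress=True)
# side: bottom & top silhouette rows per column -> rays; axis from tangents
I=b["image"].astype(int);m=(I.min(2)>70)&(I.max(2)-I.min(2)<40)
m[:,:215]=0;m[:,265:]=0;m[:196]=0;m[250:]=0
n,l,st,c=cv2.connectedComponentsWithStats(m.astype(np.uint8));q=1+np.argmax(st[1:,4])
print("side box",st[q])
P=[]
for u in range(st[q][0]+5,st[q][0]+st[q][2]-4):
    v=np.nonzero(l[:,u]==q)[0].max()+.5
    # lower tangent ray: find y of axis so distance from axis (z=.072) to ray is .032
    p0=ray(b,u,v,.04);p1=ray(b,u,v,.10);d=(p1-p0)[1:];d/=np.linalg.norm(d)
    nrm=np.array([d[1],-d[0]]) ; nrm*=np.sign(-nrm[0]) # away from camera (y-)
    # (c-p0).nrm=.032
    y=p0[1]+(.032-(.072-.04)*nrm[1])/nrm[0]; P.append((ray(b,u,v,.05)[0],y))
P=np.array(P);f=np.polyfit(P[:,0],P[:,1],1)
print("side axis: y at .565",np.polyval(f,.565),"deg",np.degrees(np.arctan(f[0])))
for n,i in(("top",a),("side",b)):
    for k,x in measure(i,n).items(): print(n,k,x)
E
python3 lk.py 3
```

```text
[0.57003574 0.09611306 0.17744741] [-2.23940967e+00 -2.20247559e+00  7.69391732e-04] [-0.71233113 -0.46319524  0.08864405]
side box [ 217  196   45   35 1081]
side axis: y at .565 0.10395589000116084 deg -3.7402662003344997
top blue (array([ 0.5587, -0.0154]), np.float32(-0.49445328), np.float64(0.2082470574230934))
top bbox [248 137  70  98 202]
top axis (array([ 0.5326, -0.1369], dtype=float32), np.float32(-1.4291148))
top ends_top (array([ 0.6632, -0.1344]), array([ 0.424 , -0.1267]))
side orange (array([0.5696, 0.1336]), np.float32(-0.9260721), np.float64(0.19236057809151672))
side blue (array([ 0.5602, -0.0187]), np.float32(-0.80923295), np.float64(0.20772978039601325))
side bbox [217 206  45  24 956]
```

View pics/t3.png

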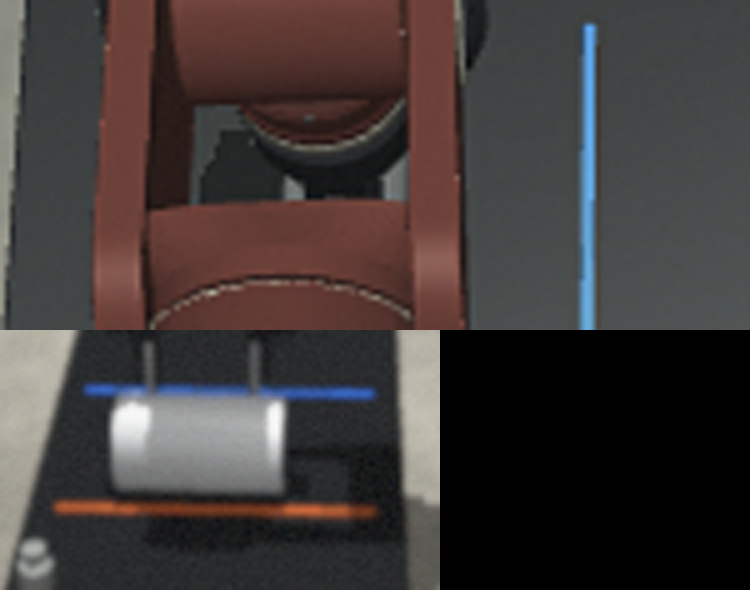

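The top camera is blocked by the arm; the side view shows the roller at y≈0.104, about 30 mm short. One more stroke, then I clear the arm for a full look.

Request:
drive_tool(
  rows=[
    [[0, 0, 0.004], 0],
    [[0, 0, 0.003], 0],
    [[0, 0, 0.002], 0],
    [[0, 0, 0], 0],
  ],
)

```text
t: 9.1
tool_pos: [0.5705, 0.097, 0.1713]
tool_rot: [-2.238, -2.204, 0.0]
contact_force: [-6.8, -0.6, 14.9]
opening: 0.0596
grip_force: 6.6
```

Request:
drive_tool(
  rows=[
    [[0.002, 0, 0], 0],
    [[0.004, 0, 0], 0],
    [[0.005, 0, 0], 0],
    [[0.005, 0, 0], 0],
    [[0.005, 0, 0], 0],
    [[0.004, 0, 0], 0],
    [[0.003, 0, 0], 0],
    [[0.002, 0, 0], 0],
    [[0, 0, 0], 0],
    [[0, 0, 0], 0],
  ],
)

```text
t: 10.1
tool_pos: [0.5714, 0.1272, 0.1713]
tool_rot: [2.238, 2.204, 0.002]
contact_force: [-4.3, -0.3, 10.5]
opening: 0.0597
grip_force: 5.5
```

Request:
drive_tool(
  rows=[
    [[0, 0, -0.003], 0],
    [[0, 0, -0.017], 0],
    [[0, 0, -0.04], 0],
    [[-0.05, 0, -0.02], 0],
    [[-0.05, 0, 0], 0],
    [[-0.05, 0, 0], 0],
    [[-0.05, 0, 0], 0],
    [[-0.05, 0, 0], 0],
    [[0, 0, 0], 0],
  ],
)

```text
t: 11.0
tool_pos: [0.5665, -0.125, 0.2484]
tool_rot: [2.245, 2.195, -0.002]
contact_force: [0.3, 0.3, 0.4]
opening: 0.0599
grip_force: 0.0
```

```bash
python3 lk.py 4
```

```text
[ 0.56672582 -0.1207966   0.24796682] [-2.24158867e+00 -2.20093763e+00 -8.23673282e-04] [0.69643122 0.75302377 0.25378054]
side box [ 216  207   46   27 1150]
side axis: y at .565 0.11866453660312234 deg -3.0858355495464878
top orange (array([0.5617, 0.1358]), np.float32(-0.81174517), np.float64(0.2085017551328769))
top blue (array([ 0.56  , -0.0154]), np.float32(-0.51999426), np.float64(0.20574871153064977))
top bbox [ 199  152   28   46 1119]
top axis (array([0.5808, 0.1193], dtype=float32), np.float32(-2.5803852))
top ends_top (array([0.6255, 0.1172]), array([0.5144, 0.1151]))
side orange (array([0.5615, 0.1328]), np.float32(-0.10707889), np.float64(0.20737752357884348))
side blue (array([ 0.5806, -0.018 ]), np.float32(-0.74184006), np.float64(0.16702347932426276))
side bbox [ 217  208   44   25 1001]
```

View pics/t4.png

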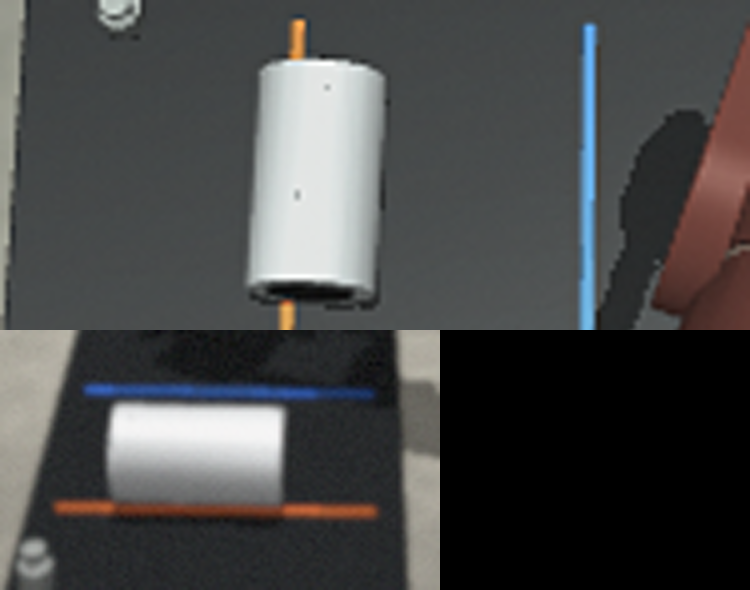

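Top view shows the roller at crop (315,180) still tilted about 2° against the line, about 15 mm short. A subpixel edge measurement before the last stroke:

```bash
cat > sp.py <<'E'
from h import *
np.set_printoptions(precision=4,suppress=True)
N=6
T=[vision.get_image("top") for _ in range(N)];a=T[0]
g=np.mean([t["image"].astype(float) for t in T],0)
G=g.mean(2); sat=g[...,2]-g[...,0]
def cross(p,lo,hi,th): # first crossing scanning lo->hi (either direction), subpixel
    s=1 if hi>lo else -1
    for k in range(lo,hi,s):
        if p[k]<th<=p[k+s]: return k+s*(th-p[k])/(p[k+s]-p[k])
C=np.array(a["R"]);cam=-C.T@np.array(a["t"])
def axis_y(u,v,side): # side=+1: left silhouette edge (larger y)
    p0=ray(a,u,v,.04);p1=ray(a,u,v,.1);d=(p1-p0)[1:]/np.linalg.norm((p1-p0)[1:])
    n=np.array([d[1],-d[0]])*-side  # d z>0 so n_y sign -side
    return p0[1]+(.032-.032*n[1])/n[0]
m=measure(a,"top");x,y,w,h,_=m["bbox"]
L=[];R=[]
for v in range(y+5,y+h-8):
    for side,lo,hi,out in((1,x-6,x+w//2,L),(-1,x+w+6,x+w//2,R)):
        p=G[v];bg=np.median(p[lo-4:lo+3]);bg=min(p[lo],70);inn=p[lo+(10 if side>0 else -10)]
        u=cross(p,lo,hi,(bg+inn)/2)
        if u is not None: out.append((ray(a,u,v,.08)[0],axis_y(u,v,side)))
for n,E in(("L",L),("R",R)):
    E=np.array(E)
    f=np.polyfit(E[:,0],E[:,1],1);r=E[:,1]-np.polyval(f,E[:,0]);E=E[abs(r)<2*r.std()+1e-6];f=np.polyfit(E[:,0],E[:,1],1)
    print(n,len(E),"y@.569",np.polyval(f,.569),"deg",np.degrees(f[0]),"rms",np.std(E[:,1]-np.polyval(f,E[:,0])))
Q=[]
for v in range(145,226):
    s=np.clip(sat[v,195:222]-25,0,None)
    if s.sum()>60:
        Q.append(ray(a,195+(s*np.arange(len(s))).sum()/s.sum(),v,.04)[:2])
Q=np.array(Q);f=np.polyfit(Q[:,0],Q[:,1],1)
print("line",len(Q),Q[:,0].min(),Q[:,0].max(),"y@.569",np.polyval(f,.569),"deg",np.degrees(f[0]),"rms",np.std(Q[:,1]-np.polyval(f,Q[:,0])))
E
python3 sp.py
```

```text
L 33 y@.569 0.11816616862816345 deg -2.0480728896267304 rms 0.00025896002097563526
R 33 y@.569 0.12132298539209975 deg -1.9522511098134423 rms 0.00029319614569932746
line 32 0.4574192168599822 0.6631524966419206 y@.569 0.13573301058835113 deg -0.9521456589264079 rms 0.00015047394858617354
```

Request:
drive_tool(
  rows=[
    [[0.047, 0, 0], 0],
    [[0.047, 0, 0], 0],
    [[0.047, 0, 0], 0],
    [[0.046, 0, 0], 0],
    [[0.046, 0, 0.01], 0],
    [[0, 0, 0.03], 0],
    [[0, 0, 0.025], 0],
    [[0, 0, 0.006], 0],
    [[0, 0, 0], 0],
  ],
)

```text
t: 12.3
tool_pos: [0.5696, 0.1137, 0.1753]
tool_rot: [-2.237, -2.204, 0.003]
contact_force: [0.2, -0.2, -0.3]
opening: 0.0595
grip_force: 0.0
```

Request:
drive_tool(
  rows=[
    [[-0.003, 0, 0], 0],
    [[0, 0, 0.003], 0],
    [[0, 0, 0.003], 0],
    [[0, 0, 0.0015], 0],
    [[0, 0, 0], 0],
  ],
)

```text
t: 12.8
tool_pos: [0.5714, 0.11, 0.1713]
tool_rot: [2.238, 2.202, 0.003]
contact_force: [-1.8, -0.1, 7.7]
opening: 0.06
grip_force: 3.7
```

Request:
drive_tool(
  rows=[
    [[0.002, 0, 0], -0.003],
    [[0.004, 0, 0], -0.004],
    [[0.005, 0, 0], -0.005],
    [[0.005, 0, 0], -0.005],
    [[0.005, 0, 0], -0.005],
    [[0.004, 0, 0], -0.004],
    [[0.004, 0, 0], -0.003],
    [[0.002, 0, 0], -0.001],
    [[0, 0, 0], 0],
    [[0, 0, 0], 0],
  ],
)

```text
t: 13.8
tool_pos: [0.5722, 0.1412, 0.1715]
tool_rot: [2.204, 2.235, 0.006]
contact_force: [0.7, 0.0, 5.6]
opening: 0.0598
grip_force: 2.7
```

Request:
drive_tool(
  rows=[
    [[0, 0, -0.003], 0],
    [[0, 0, -0.017], 0],
    [[0, 0, -0.04], 0],
    [[-0.05, 0, -0.02], 0],
    [[-0.05, 0, 0], 0],
    [[-0.05, 0, 0], 0],
    [[-0.05, 0, 0], 0],
    [[-0.05, 0, 0], 0],
    [[0, 0, 0], 0],
  ],
)

```text
t: 14.7
tool_pos: [0.5738, -0.1105, 0.2489]
tool_rot: [2.212, 2.228, -0.001]
contact_force: [-0.2, -0.4, 0.4]
opening: 0.0596
grip_force: 0.0
```

```bash
python3 sp.py; python3 lk.py 5
```

```text
L 32 y@.569 0.13322597831632704 deg -1.875213575098235 rms 0.00015710144002506848
R 33 y@.569 0.13672886737564716 deg -2.028440037650715 rms 0.00016568043742494774
line 32 0.45741921565001986 0.663152477332805 y@.569 0.13568926302833076 deg -0.9657594306857791 rms 0.0001402737057040579
[ 0.57405187 -0.10388407  0.24759508] [-2.20320694e+00 -2.23932042e+00 -5.44321783e-05] [-0.53107717 -0.50231419  0.21934066]
side box [ 215  210   47   28 1169]
side axis: y at .565 0.13349697067682179 deg -1.6430107827747238
top orange (array([0.5617, 0.1358]), np.float32(-0.87613577), np.float64(0.20850479782668163))
top blue (array([ 0.56  , -0.0158]), np.float32(-1.1617562), np.float64(0.20579043248127818))
top bbox [ 193  151   28   47 1115]
top axis (array([0.5821, 0.1347], dtype=float32), np.float32(-2.5575204))
top ends_top (array([0.6281, 0.1318]), array([0.5145, 0.1294]))
side orange (array([0.5627, 0.1329]), np.float32(-0.21140657), np.float64(0.20487140728057315))
side blue (array([ 0.5733, -0.0198]), np.float32(-1.4974293), np.float64(0.1815209167437831))
side bbox [ 216  211   45   25 1032]
```

View pics/t5.png

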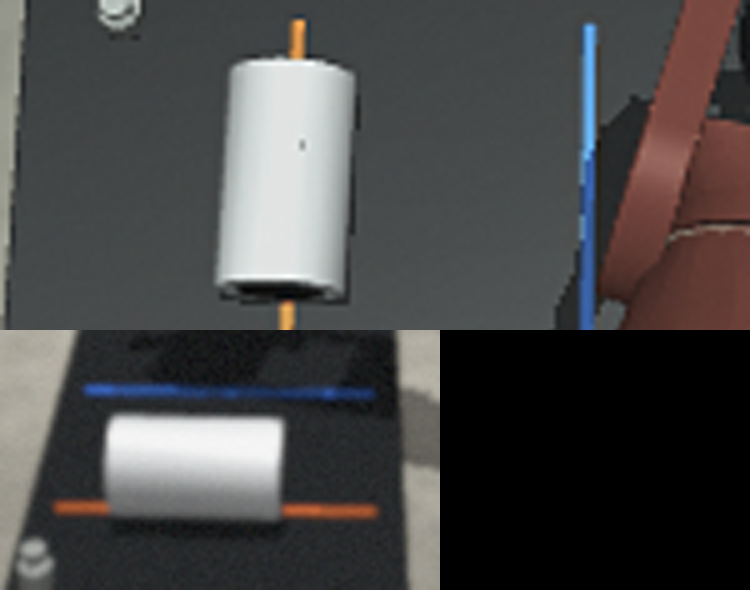

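Position is now right over the line (y 0.135 vs 0.1357), with about 1° of yaw left. I'll place the fingers wider on top, press harder and twist in place.

Request:
drive_tool(
  rows=[
    [[0.048, 0, 0], 0],
    [[0.048, 0, 0], 0],
    [[0.048, 0, 0], 0],
    [[0.048, 0, 0], 0],
    [[0.047, 0, 0.01], 0],
    [[0, 0, 0.03], 0],
    [[0, 0, 0.025], 0],
    [[0, 0, 0.007], 0],
    [[0, 0, 0], 0],
  ],
  jaw=0.17,
)

```text
t: 16.0
tool_pos: [0.5696, 0.1342, 0.1741]
tool_rot: [-2.203, -2.237, 0.004]
contact_force: [0.2, -0.1, -0.7]
opening: 0.071
grip_force: 0.0
```

Request:
drive_tool(
  rows=[
    [[0, 0, 0.002], 0],
    [[0, 0, 0.001], 0],
    [[0, 0, 0], 0],
  ],
)

```text
t: 16.3
tool_pos: [0.5713, 0.1335, 0.1739]
tool_rot: [2.205, 2.236, 0.003]
contact_force: [-0.1, 0.9, -0.4]
opening: 0.0709
grip_force: 0.0
```

Request:
drive_tool(
  rows=[
    [[0, 0, 0.002], 0],
    [[0, 0, 0.002], 0],
    [[0, 0, 0.001], 0],
    [[0, 0, 0], 0],
  ],
)

```text
t: 16.7
tool_pos: [0.5709, 0.1338, 0.1686]
tool_rot: [2.206, 2.237, 0.001]
contact_force: [-2.8, 0.7, 4.0]
opening: 0.0708
grip_force: 2.4
```

Request:
drive_tool(
  rows=[
    [[0, 0, 0.001], 0],
    [[0, 0, 0.001], 0],
    [[0, 0, 0], 0],
  ],
)

```text
t: 17.0
tool_pos: [0.5711, 0.134, 0.1684]
tool_rot: [-2.205, -2.237, -0.001]
contact_force: [-7.1, -0.2, 13.9]
opening: 0.0706
grip_force: 6.9
```

Request:
drive_tool(
  rows=[
    [[0, 0, 0.001], 0],
    [[0, 0, 0.001], 0],
    [[0, 0, 0], 0],
  ],
)

```text
t: 17.3
tool_pos: [0.5712, 0.1343, 0.1683]
tool_rot: [-2.205, -2.237, -0.001]
contact_force: [-11.4, -0.2, 22.7]
opening: 0.0708
grip_force: 11.2
```

Request:
drive_tool(
  rows=[
    [[0, 0, 0], -0.01],
    [[0, 0, 0], -0.01],
    [[0, 0, 0], -0.01],
    [[0, 0, 0], -0.01],
    [[0, 0, 0], 0],
    [[0, 0, 0], 0],
  ],
)

```text
t: 17.9
tool_pos: [0.5717, 0.1343, 0.1683]
tool_rot: [2.161, 2.28, 0.003]
contact_force: [-10.0, 0.2, 20.6]
opening: 0.0709
grip_force: 10.3
```

Request:
drive_tool(
  rows=[
    [[0, 0, -0.003], 0],
    [[0, 0, -0.017], 0],
    [[0, 0, -0.04], 0],
    [[-0.05, 0, -0.02], 0],
    [[-0.05, 0, 0], 0],
    [[-0.05, 0, 0], 0],
    [[-0.05, 0, 0], 0],
    [[-0.05, 0, 0], 0],
    [[0, 0, 0], 0],
  ],
)

```text
t: 18.8
tool_pos: [0.5839, -0.1177, 0.2428]
tool_rot: [2.167, 2.272, -0.002]
contact_force: [-0.0, 0.3, 0.6]
opening: 0.0709
grip_force: 0.0
```

```bash
python3 sp.py; python3 lk.py 6 | head -3
```

```text
L 31 y@.569 0.1326412248145878 deg -0.9155026090419198 rms 0.00015837874709707017
R 32 y@.569 0.13646294711345408 deg -0.8209045700094924 rms 0.0001286876264771409
line 32 0.45741921615707537 0.6631524866391785 y@.569 0.13564418002098755 deg -1.000915672287966 rms 0.00018617400488032436
[ 0.58399425 -0.11097801  0.24212888] [-2.15803533e+00 -2.28290984e+00 -4.02936843e-05] [ 0.227595    0.03517016 -0.23594799]
side box [ 215  211   47   26 1163]
side axis: y at .565 0.1333045592468384 deg -0.20566330756618623
```

Now parallel within 0.2°, within about 1 mm of the line (top says 1 mm short, side says on it), and the arm is clear. I'm handing it in.

```bash
python3 -c "
from station import ctrl
print(ctrl.finish_job())"
```

```text
the job is handed in; nothing more can be done
None
```

The roller was rolled from on top to about 1 mm from the orange line and within about 0.2° of parallel to it, the arm was backed clear, and the job was handed in at about 19 s; the verdict was not shown.

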